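Dock a circuit board in its test jig and bring the load up to the preset pointer

ROBOT

A 6-joint arm with a two-finger parallel gripper is mounted at the origin on the work surface. World frame = base frame: x ahead of the robot, y to its left, z up, the work surface at z = 0. Lengths are in mm, angles in rad, forces in N, time in s.
With the tool pointing down it reaches from about 250 to 725 mm from the base axis. Payload 9.7 kg.
Tool frame: the origin (TCP) lies at the very end of the fingers, on their centre line; the grasp point (between the pads) lies tcp_to_grasp behind it (tcp_to_grasp is the distance from the TCP to the grasp point, in mm); z points along the fingers, y is the line along which they close (so a half turn about z gives the same grasp; the last joint's range is limited). The gripper opens to 85 mm and grips with 20 to 120 N. Pads are 22 mm wide; open, the fingers measure 114 mm over their backs; the gripper's body (76 mm by 85 mm) begins 54 mm behind the grasp point. The pads swing forward as they close: fully open they stand 13 mm farther back than shut.
Start: joints at [1.293, 0.087, 0.176, 1.66, 0, 1.571], TCP at [150.83, 528.911, 231.284] pointing down, gripper open.
Joint ranges: [-3.13, 3.13], [-0.85, 1.81], [-1.15, 1.24], [-2.2, 2.28], [-1.44, 1.52], [-3.14, 3.14]. Speed limits (rad/s): [2.22, 2.22, 2.57, 3.14, 3.14, 3.14].

INTERFACE

Orientations are given as a unit quaternion [x, y, z, w].
In Python, from plant import get_obs, capture, camera_params, sign_off, tcp_to_grasp gives the robot as it stands. The module is installed in compiled form; this text tells all that it offers.
- The arm moves only by the tool move_arm, never from a script. Its argument "steps" is a list of rows, each an object of numbers: "x", "y", "z": the shift along the world's x, y, z in mm; "turn": the turn about the world's z in degrees; "grip": the finger opening in mm, from 0 to 85.4. A call has exactly 5 rows; each row is the pose to reach, as a shift and turn from the pose commanded when the call began; what a row does not reach only later rows make up. A row lasts 1/8 s, in which the tool goes at most 62.5 mm and 10.7 degrees, less where a joint would pass 70% of its speed; a pose out of reach is approached as far as the arm can. A call with a gripper value outside its range is refused whole. The fingers move at their own pace and stop on an object; "force" is the grip in N (left out, the last holds). Time passes only in rows, so rows that repeat a pose let the fingers close, or fill a call up. It gives the time, the measured TCP pose, the force, the opening and the grip force at its end, in the units of the state.
- get_obs(): the state, without advancing time (a new reading comes with each control period).
- capture(name): name is "scene" or "top" or "wrist"; returns the picture (400x640x3 uint8, red, green, blue); there is no depth.
- camera_params(name): a dict with "fx", "fy", "cx", "cy" (pixels), "dist" ([k1, k2, p1, p2, k3] as OpenCV has them; the pictures are not rectified), "rvec" (rotation vector, rad) and "tvec" (3), from world to camera coordinates, as OpenCV has them. Camera axes: x right, y down, z forward; pixel columns grow to the right and rows downward; lengths in mm; the calibration is good to about 2 mm. A picture is of the moment at which its call begins: read the wrist's pose just before it. camera_params takes no time and is no camera call; for the wrist camera it gives the pose at the moment of the call.
- sign_off(): hands the job in; it is judged then, once.
The state is a dict: "time_s": time; "q": joint angles; "joint_velocities": joint speeds; "joint_efforts": joint torques, N m; "position": TCP position; "tcp_rot": TCP orientation; "wrist_force": force on the tool from outside, world axes, zero at the start; "wrist_torque": the same for the moment, N m; "gripper_width": finger opening in mm; "grasp_force": force on a finger pad.
Only numpy, scipy, OpenCV 4.12 (cv2) and the standard library are available. Lean on these libraries where they do the work, as an engineer would, in place of code of your own. Each camera call takes 0.05 s, during which the arm holds its last target. There are 200 camera calls.

TASK

Run this board up for test: push the sled that carries the circuit board along its rods until it is fully home against the connector block at the far end of the jig. Only then slide the tall fader on the load box along its slot until its white line is level with the tip of the small preset pointer beside it. Leave the pointer where it is set, do not disturb the other things on the bench, and finish with sled and fader in place.

Things in the scene. Friction and masses are not known exactly. Their poses are not given: they have to be found in the camera images.
- jig: test jig fixed to the bench, left or right in front of the robot: aluminium base plate 300 x 120 mm (x by y), 12 mm thick, two steel rods along x, a low end bar (top at 30 mm, x -150 to -136 mm) at the near end, a grey slotted connector block (face at x = +110 mm, top at 62 mm) at the far end. Origin: centre of the underside; x along the rods to the connector, z up
- sled (a joint): travel in m of the aluminium sled (100 x 120 mm, top at 42 mm) that carries the green board along the rods: 0 at the near end, grows towards the connector, 0.13 is the hard stop with the sled fully home; slides with about 3 N
- sled_tab (a point): centre of the top edge of the black push tab standing on the sled near its rear edge: 12 mm thick along the jig's x, 50 mm wide along y, 45 mm high, from 40 to 85 mm above the bench; point axes as the jig's
- loadbox: cream box fixed to the bench on the other side, 230 x 150 mm (x by y), flat top at 55 mm, two slots along its x: the tall fader's at y = -30 mm, the pointer's at y = +28 mm, scale ticks between; three fixed knobs (18 mm across, 10 mm high) in a row at y = +58 mm. Origin: centre of the underside; x away from the robot, z up
- fader (a joint): position in m of the tall fader in its slot: 0 at the near end (x = -55 mm on the box), 0.11 at the far end; it is level with the pointer when both joints have the same value; moves with about 2 N and stays where it is left
- fader_top (a point): centre of the top of the tall black fader grip, on its white cross line: grip 16 mm along the slot, 24 mm across, 28 mm high above the box top (its top 83.5 mm above the bench); axes as the load box's
- marker (a joint): position in m of the preset pointer in its own slot, same zero and direction as the fader; already set, not to be moved
- marker_tip (a point): tip of the low dark steel arrow-shaped preset pointer, which points to the fader's slot (-y of the box); the pointer is 16 mm wide, 24 mm long, 6 mm high above the box top; axes as the load box's
- driver: bystander: loose screwdriver 150 mm long with a black handle, lying along x between jig and load box; origin at its middle, underside
- spare_board: bystander: loose small circuit board 60 x 45 x 11 mm near the robot between jig and load box; origin at the centre of its underside
- meter: bystander: loose handheld meter 150 x 75 x 38 mm, far left; origin at the centre of its underside
- spool: bystander: loose wire spool 60 mm across, 42 mm high, standing behind in the middle; origin at the centre of its underside
- dish: bystander: loose white divided parts dish 100 x 80 x 25 mm, far right; origin at the centre of its underside
- adapter: bystander: loose black power adapter 90 x 45 x 30 mm, far right; origin at the centre of its underside

How it is judged:
By the outcome, as a careful person would: the job done as asked, in the order asked, and still so for the second after the job is handed in, with the robot touching nothing.
It also fails if it takes over 48 s, if anything falls off the work surface, if the arm or the gripper's body presses on something with over 40 N, if the wrist force passes 120 N, or if a joint passes its speed limit or range.

## Working session

There is one attempt and no reset: what is moved stays moved. The work goes in short steps, Python scripts to look and compute and a tool call to move; the robot and the scene stay as the last step left them, time stands still between calls to the robot, and variables do not carry over. Pictures are saved under pics/ and viewed, at most 10 in all, crops included, and the job is handed in when it is done.

Besides the shell and the picture viewer there is one more tool, called after "Call:" as name(argument=value, ...) on one line, values as JSON. move_arm: Moves the arm, as the interface text tells. Its arguments: {"type":"object","properties":{"steps":{"type":"array"},"force":{"type":"number"}},"required":["steps"]}

```bash
mkdir -p pics; python3 - <<'E'
from plant import *
import cv2
for n in("scene","top"):
    cv2.imwrite(f"pics/{n}0.png",capture(n)[:,:,::-1])
    print(n,camera_params(n))
o=get_obs();print(o["time_s"],o["position"],o["tcp_rot"],o["gripper_width"],tcp_to_grasp)
E
```

```text
scene {'fx': 369.16688971087444, 'fy': 369.16688971087444, 'cx': 316.5759452115099, 'cy': 201.5857801044491, 'dist': array([0.01954271, 0.        , 0.        , 0.        , 0.        ]), 'rvec': array([ 2.30988499,  0.65105384, -0.24175244]), 'tvec': array([-487.95873297, -156.92729627, 1233.83589872])}
top {'fx': 492.14479462541374, 'fy': 492.14479462541374, 'cx': 316.69525285067004, 'cy': 194.8730862902876, 'dist': array([-0.05512947,  0.        ,  0.        ,  0.        ,  0.        ]), 'rvec': array([ 2.10438279, -2.13101665,  0.19904493]), 'tvec': array([   4.73278746,  572.31250626, 1458.30038547])}
0.1 [150.76061957 528.72077546 230.66226842] [ 1.38447265e-01  9.90369631e-01 -5.85299342e-04 -8.48670483e-05] 85.41888000463533 18.700000000000003
```

View pics/scene0.png

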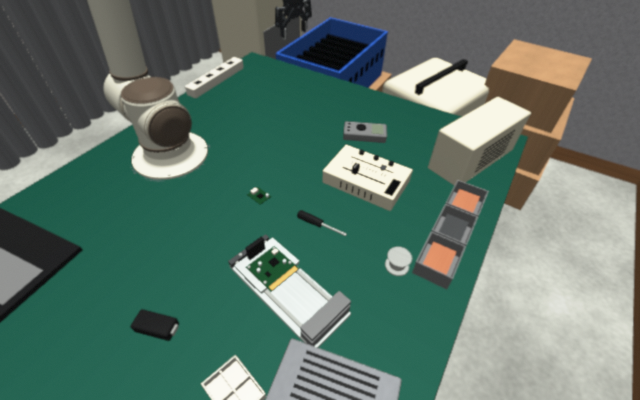

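View pics/top0.png

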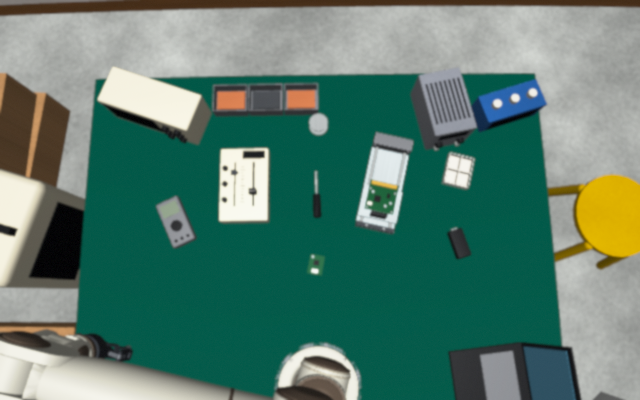

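The top picture shows the load box at about (244,185), on the robot's left, and the jig at about (383,185), on its right. The tab is at (380,215), the fader near (253,190) and the pointer near (235,172). I'll enlarge both areas in both views.

```bash
python3 - <<'E'
import cv2,numpy as np
t=cv2.imread("pics/top0.png");s=cv2.imread("pics/scene0.png")
def c(i,x,y,w,h):return cv2.resize(i[y:y+h,x:x+w],(400,300),interpolation=cv2.INTER_CUBIC)
# scale 4: 100x75
o=np.vstack([np.hstack([c(t,200,145,100,75),c(t,335,160,100,75)]),np.hstack([c(s,318,140,100,75),c(s,222,230,100,75)])])
cv2.imwrite("pics/c1.png",o)
E
```

```text
(no output)
```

View pics/c1.png

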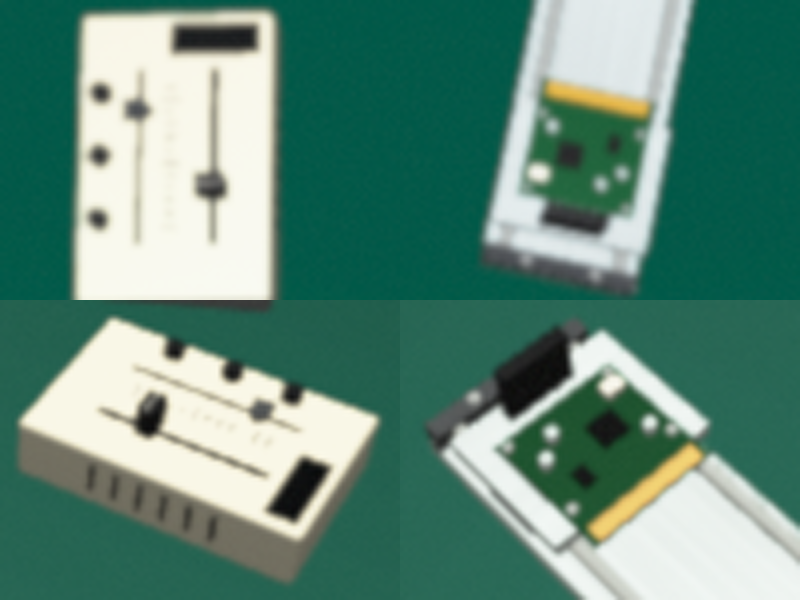

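The crops show the following:
- **Box:** the box and slot ends are clear.
- **Fader:** its top is at about crop (210,183) in the top view and (155,402) in the scene view.
- **Pointer:** it is at (140,110) in the top view and (262,410) in the scene view.
- **Tab:** it is at (576,215) in the top view, and its upper edge in the scene view runs from (495,370) to (567,325).

I'll triangulate these points.

```bash
cat > h.py <<'E'
import numpy as np,cv2
from plant import *
def cam(n):
    p=camera_params(n);K=np.array([[p["fx"],0,p["cx"]],[0,p["fy"],p["cy"]],[0,0,1]])
    return K,p["dist"],cv2.Rodrigues(p["rvec"])[0],np.array(p["tvec"])
def ray(c,px):
    K,d,R,t=c
    u=cv2.undistortPoints(np.array([[px]],float),K,d)[0,0]
    return -R.T@t,R.T@np.array([u[0],u[1],1])
def tri(obs):
    A=np.zeros((3,3));b=np.zeros(3)
    for c,px in obs:
        o,v=ray(c,px);v/=np.linalg.norm(v);P=np.eye(3)-np.outer(v,v);A+=P;b+=P@o
    X=np.linalg.solve(A,b)
    r=[np.linalg.norm(np.cross(X-ray(c,p)[0],(lambda v:v/np.linalg.norm(v))(ray(c,p)[1]))) for c,p in obs]
    return X,max(r)
def atz(c,px,z):
    o,v=ray(c,px);return o+v*(z-o[2])/v[2]
def proj(c,X):
    K,d,R,t=c;return cv2.projectPoints(np.array([X],float).reshape(-1,3),cv2.Rodrigues(R)[0],t,K,d)[0][:,0]
E
python3 - <<'E'
from h import *
np.set_printoptions(precision=1,suppress=True)
T,S=cam("top"),cam("scene")
print("centres",-T[2].T@T[3],-S[2].T@S[3])
f=lambda p,ox,oy,sx,sy:((p[0]-ox+.5)/4-.5+sx,(p[1]-oy+.5)/4-.5+sy)
tb=lambda *p:f(p,0,0,200,145); tj=lambda *p:f(p,400,0,335,160)
sb=lambda *p:f(p,0,300,318,140); sj=lambda *p:f(p,400,300,222,230)
for n,a,b in[("box far+y",tb(82,14),sb(380,418)),("box far-y",tb(275,11),sb(297,540)),("fslot far",tb(215,70),sb(268,475)),("fslot near",tb(212,243),sb(98,408)),
 ("pslot far",tb(141,70),sb(300,431)),("pslot near",tb(137,243),sb(134,367)),("fader",tb(210,183),sb(155,402)),("marker",tb(140,110),sb(262,410)),
 ("tab",tj(575,215),sj(532,346)),("gold L",tj(546,85),sj(700,452)),("gold R",tj(648,110),sj(592,537))]:
    print(n,*tri([(T,a),(S,b)]))
E
```

```text
centres [ 282.3   -8.8 1540.9] [ 906.4 -573.6  796.6]
box far+y [727.8 300.6  51.5] 0.4376005670869644
box far-y [726.4 147.4  53.6] 0.48341111735368775
fslot far [681.  195.1  53.7] 1.564941984998612
fslot near [542.4 194.7  54.3] 0.10634357793329159
pslot far [681.8 253.1  52.5] 1.1702371811523198
pslot near [543.1 252.5  54.1] 0.038205086016450125
fader [585.9 194.6  80. ] 2.2315961114907794
marker [649.  252.8  58.1] 2.117982291980248
tab [ 507.9 -186.1   85.4] 0.4478914703492232
gold L [ 617.7 -172.5   41.5] 0.5524944526602974
gold R [ 596.5 -251.8   40.5] 0.016603374879299217
```

The heights check out: box top about 54, fader about 80, tab 85 and sled top 41. The jig's yaw is about -15° and the box's about 0. The fader needs to move about 63 mm. I'll do the sled first, going behind the tab with the fingers shut.

Call:
move_arm(steps=[{"x": 24, "y": -56, "z": 0, "grip": 0}, {"x": 48, "y": -112, "z": 0, "grip": 0}, {"x": 72, "y": -168, "z": 0, "grip": 0}, {"x": 96, "y": -224, "z": 0, "grip": 0}, {"x": 120, "y": -280, "z": 0, "grip": 0}])

```text
schema error: expected keys x, y, z, turn, grip
```

Call:
move_arm(steps=[{"x": 24, "y": -56, "z": 0, "grip": 0}, {"x": 48, "y": -112, "z": 0, "grip": 0}, {"x": 72, "y": -168, "z": 0, "grip": 0}, {"x": 96, "y": -224, "z": 0, "grip": 0}, {"x": 120, "y": -280, "z": 0, "grip": 0}])

```text
schema error: expected keys x, y, z, turn, grip
```

Call:
move_arm(steps=[{"x": 20, "y": -45, "z": 0, "grip": 0}, {"x": 40, "y": -90, "z": 0, "grip": 0}, {"x": 56, "y": -135, "z": 0, "grip": 0}, {"x": 56, "y": -139, "z": 0, "grip": 0}, {"x": 56, "y": -139, "z": 0, "grip": 0}])

```text
schema error: expected keys x, y, z, turn, grip
```

```bash
python3 - <<'E'
from h import *
o=get_obs();print(o["time_s"],o["position"],o["tcp_rot"])
im=capture("wrist");c=cam("wrist");np.savez("w1.npz",K=c[0],d=c[1],R=c[2],t=c[3])
cv2.imwrite("pics/w1.png",im[:,:,::-1])
# project where tab expected
print(proj(c,[[508,-186,85]]), -c[2].T@c[3])
E
```

```text
0.1 [150.76061957 528.72077546 230.66226842] [ 1.38447265e-01  9.90369631e-01 -5.85299342e-04 -8.48670483e-05]
[[-51.2432595  522.80140054]] [ 81.74197782 548.58455238 372.74845149]
```

View pics/w1.png

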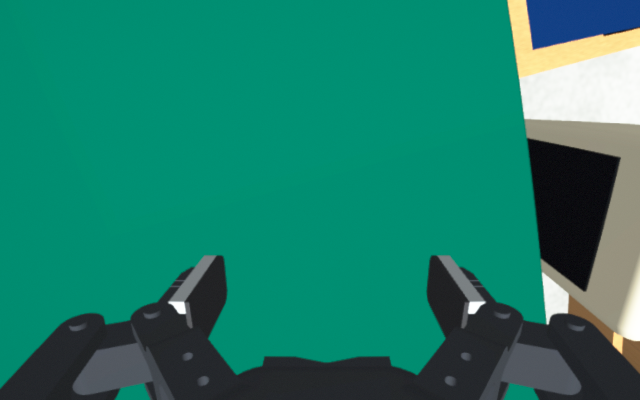

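This picture shows only the bench, because the moves were refused: every row needs the "turn" key. It also shows that the wrist camera looks towards the robot from the TCP. I'll send the moves again.

Call:
move_arm(steps=[{"x": 24, "y": -56, "z": 0, "turn": 0, "grip": 0}, {"x": 48, "y": -112, "z": 0, "turn": 0, "grip": 0}, {"x": 72, "y": -168, "z": 0, "turn": 0, "grip": 0}, {"x": 96, "y": -224, "z": 0, "turn": 0, "grip": 0}, {"x": 120, "y": -280, "z": 0, "turn": 0, "grip": 0}])

```text
time_s: 0.78
position: [271.0, 247.1, 231.1]
tcp_rot: [0.138, 0.99, 0.0, 0.0]
wrist_force: [1.8, 1.1, -0.6]
gripper_width: 0.1
grasp_force: 0.0
```

Call:
move_arm(steps=[{"x": 24, "y": -56, "z": 0, "turn": 0, "grip": 0}, {"x": 48, "y": -112, "z": 0, "turn": 0, "grip": 0}, {"x": 72, "y": -168, "z": 0, "turn": 0, "grip": 0}, {"x": 96, "y": -224, "z": 0, "turn": 0, "grip": 0}, {"x": 120, "y": -280, "z": 0, "turn": 0, "grip": 0}])

```text
time_s: 1.4
position: [391.2, -33.3, 231.4]
tcp_rot: [0.139, 0.99, 0.0, 0.0]
wrist_force: [0.9, 0.8, 0.6]
gripper_width: -0.1
grasp_force: 0.0
```

Call:
move_arm(steps=[{"x": 20, "y": -45, "z": 0, "turn": 0, "grip": 0}, {"x": 40, "y": -90, "z": 0, "turn": 0, "grip": 0}, {"x": 56, "y": -135, "z": 0, "turn": 0, "grip": 0}, {"x": 56, "y": -139, "z": 0, "turn": 1, "grip": 0}, {"x": 56, "y": -139, "z": 0, "turn": 1, "grip": 0}])

```text
time_s: 2.02
position: [446.5, -170.0, 231.0]
tcp_rot: [0.13, 0.991, 0.0, -0.0]
wrist_force: [-0.1, -0.0, -1.6]
gripper_width: -0.1
grasp_force: 0.0
```

Call:
move_arm(steps=[{"x": 0, "y": 0, "z": -60, "turn": 0, "grip": 0}, {"x": 0, "y": 0, "z": -120, "turn": 0, "grip": 0}, {"x": 0, "y": 0, "z": -170, "turn": 0, "grip": 0}, {"x": 15, "y": -4, "z": -171, "turn": 0, "grip": 0}, {"x": 29, "y": -8, "z": -171, "turn": 0, "grip": 0}])

```text
time_s: 2.65
position: [476.1, -177.0, 60.4]
tcp_rot: [0.129, 0.992, 0.0, 0.0]
wrist_force: [0.3, 1.0, 0.7]
gripper_width: -0.1
grasp_force: 0.0
```

Call:
move_arm(steps=[{"x": 5, "y": -1.3, "z": 0, "turn": 0, "grip": 0}, {"x": 9, "y": -2.4, "z": 0, "turn": 0, "grip": 0}, {"x": 13, "y": -3.5, "z": 0, "turn": 0, "grip": 0}, {"x": 17, "y": -4.6, "z": 0, "turn": 0, "grip": 0}, {"x": 21, "y": -5.6, "z": 0, "turn": 0, "grip": 0}])

```text
time_s: 3.28
position: [496.7, -183.7, 60.3]
tcp_rot: [0.13, 0.992, 0.0, -0.0]
wrist_force: [-2.7, 0.9, 2.3]
gripper_width: 0.0
grasp_force: 1.4
```

Contact shows as -2.7 N along x. I'll push on.

Call:
move_arm(steps=[{"x": 9.7, "y": -2.6, "z": 0, "turn": 0, "grip": 0}, {"x": 19.3, "y": -5.2, "z": 0, "turn": 0, "grip": 0}, {"x": 29, "y": -7.8, "z": 0, "turn": 0, "grip": 0}, {"x": 38.6, "y": -10.4, "z": 0, "turn": 0, "grip": 0}, {"x": 48.3, "y": -12.9, "z": 0, "turn": 0, "grip": 0}])

```text
time_s: 3.9
position: [545.8, -196.7, 60.1]
tcp_rot: [0.13, 0.992, 0.0, -0.0]
wrist_force: [-2.3, 2.3, 0.2]
gripper_width: 0.3
grasp_force: 1.5
```

```bash
python3 - <<'E'
from h import *
o=get_obs();print(o["position"],o["wrist_force"])
t=capture("top");s=capture("scene")
c=lambda i,x,y:cv2.resize(i[y:y+75,x:x+100],(400,300),interpolation=cv2.INTER_CUBIC)
cv2.imwrite("pics/j1.png",np.hstack([c(t,335,130),c(s,262,255)])[:,:,::-1])
E
```

```text
[ 545.75836719 -196.67595649   60.08444206] [-2.29215056  2.29968824  0.16835658]
```

View pics/j1.png

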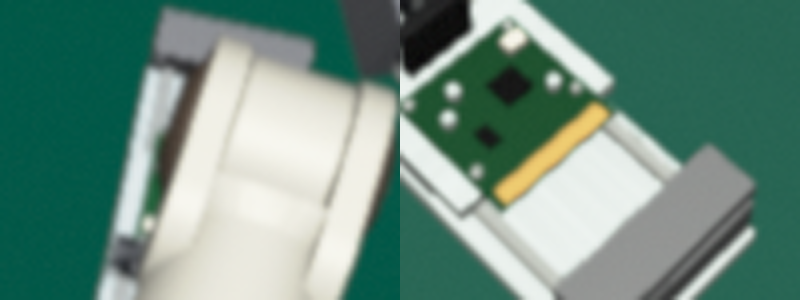

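The scene view shows the sled following, with the gold edge centred near crop (552,150) and the connector face near (612,235). I'll estimate the remaining gap.

```bash
python3 - <<'E'
from h import *
S=cam("scene");g=lambda x,y:((x-400+.5)/4-.5+262,(y+.5)/4-.5+255)
a=atz(S,g(552,150),42)
for z in(12,42,62):
    b=atz(S,g(612,235) if z<60 else g(637,220),z) ;print(a,b,(b-a)@[.966,-.258,0])
b=atz(S,g((556+710)/2,(300+145)/2),62);print(b,(b-a)@[.966,-.258,0])
E
```

```text
[ 660.12304941 -223.49496086   42.        ] [ 708.56036593 -236.77130581   12.        ] 50.21574475628104
[ 660.12304941 -223.49496086   42.        ] [ 716.12352755 -249.6496592    42.        ] 60.84437405564384
[ 660.12304941 -223.49496086   42.        ] [ 728.10859022 -243.93437155   62.        ] 70.94740037877604
[ 727.01996282 -246.28691521   62.        ] 70.50274257549344
```

Call:
move_arm(steps=[{"x": 8.7, "y": -2.3, "z": 0, "turn": 0, "grip": 0}, {"x": 17.4, "y": -4.6, "z": 0, "turn": 0, "grip": 0}, {"x": 24, "y": -6.5, "z": 0, "turn": 0, "grip": 0}, {"x": 31, "y": -8.3, "z": 0, "turn": 0, "grip": 0}, {"x": 38, "y": -10.2, "z": 0, "turn": 0, "grip": 0}])

```text
time_s: 4.62
position: [583.6, -206.8, 60.2]
tcp_rot: [0.13, 0.992, 0.0, -0.0]
wrist_force: [-2.9, 2.8, -0.4]
gripper_width: 0.4
grasp_force: 1.4
```

Call:
move_arm(steps=[{"x": 3.4, "y": -0.9, "z": 0, "turn": 0, "grip": 0}, {"x": 6.8, "y": -1.8, "z": 0, "turn": 0, "grip": 0}, {"x": 10, "y": -2.7, "z": 0, "turn": 0, "grip": 0}, {"x": 13, "y": -3.5, "z": 0, "turn": 0, "grip": 0}, {"x": 16, "y": -4.3, "z": 0, "turn": 0, "grip": 0}])

```text
time_s: 5.25
position: [599.3, -211.1, 60.3]
tcp_rot: [0.13, 0.992, -0.0, 0.0]
wrist_force: [-2.0, 2.9, -0.1]
gripper_width: -0.0
grasp_force: 1.3
```

Call:
move_arm(steps=[{"x": 2, "y": -0.5, "z": 0, "turn": 0, "grip": 0}, {"x": 4, "y": -1.1, "z": 0, "turn": 0, "grip": 0}, {"x": 5.5, "y": -1.5, "z": 0, "turn": 0, "grip": 0}, {"x": 7, "y": -1.9, "z": 0, "turn": 0, "grip": 0}, {"x": 8.5, "y": -2.3, "z": 0, "turn": 0, "grip": 0}])

```text
time_s: 5.88
position: [607.7, -213.4, 60.4]
tcp_rot: [0.13, 0.992, -0.0, 0.0]
wrist_force: [-3.4, 2.9, 1.4]
gripper_width: -0.2
grasp_force: 1.3
```

Call:
move_arm(steps=[{"x": 1.5, "y": -0.4, "z": 0, "turn": 0, "grip": 0}, {"x": 3, "y": -0.8, "z": 0, "turn": 0, "grip": 0}, {"x": 4.5, "y": -1.2, "z": 0, "turn": 0, "grip": 0}, {"x": 6, "y": -1.6, "z": 0, "turn": 0, "grip": 0}, {"x": 7, "y": -1.9, "z": 0, "turn": 0, "grip": 0}])

```text
time_s: 6.5
position: [614.7, -215.3, 60.3]
tcp_rot: [0.13, 0.992, -0.0, -0.0]
wrist_force: [-1.8, 1.7, 1.5]
gripper_width: 0.1
grasp_force: 1.3
```

Call:
move_arm(steps=[{"x": 1, "y": -0.3, "z": 0, "turn": 0, "grip": 0}, {"x": 2, "y": -0.5, "z": 0, "turn": 0, "grip": 0}, {"x": 3, "y": -0.8, "z": 0, "turn": 0, "grip": 0}, {"x": 4, "y": -1.1, "z": 0, "turn": 0, "grip": 0}, {"x": 4, "y": -1.1, "z": 0, "turn": 0, "grip": 0}])

```text
time_s: 7.12
position: [617.2, -216.0, 60.3]
tcp_rot: [0.13, 0.992, 0.0, -0.002]
wrist_force: [-10.7, 5.4, 4.4]
gripper_width: -0.3
grasp_force: 5.7
```

The force is rising, and about 130 mm of travel since contact matches the hard stop. I'll press once more to confirm.

Call:
move_arm(steps=[{"x": 0.5, "y": -0.1, "z": 0, "turn": 0, "grip": 0}, {"x": 1, "y": -0.3, "z": 0, "turn": 0, "grip": 0}, {"x": 1.5, "y": -0.4, "z": 0, "turn": 0, "grip": 0}, {"x": 2, "y": -0.5, "z": 0, "turn": 0, "grip": 0}, {"x": 2, "y": -0.5, "z": 0, "turn": 0, "grip": 0}])

```text
time_s: 7.75
position: [617.2, -216.0, 60.3]
tcp_rot: [0.13, 0.992, 0.001, -0.003]
wrist_force: [-21.6, 7.4, 11.3]
gripper_width: -0.1
grasp_force: 11.4
```

Firm stop: the force rose to 22 N with no further motion. I'll back off and lift, then work out a viewing pose over the load box.

Call:
move_arm(steps=[{"x": -14, "y": 4, "z": 0, "turn": 0, "grip": 0}, {"x": -40, "y": 11, "z": 5, "turn": 0, "grip": 0}, {"x": -50, "y": 14, "z": 60, "turn": 0, "grip": 0}, {"x": -55, "y": 30, "z": 120, "turn": 0, "grip": 0}, {"x": -60, "y": 80, "z": 150, "turn": 5, "grip": 0}])

```text
time_s: 8.38
position: [561.5, -138.2, 214.1]
tcp_rot: [0.087, 0.996, -0.001, 0.003]
wrist_force: [0.7, 0.9, -0.3]
gripper_width: -0.3
grasp_force: 0.0
```

```bash
python3 - <<'E'
from h import *
from scipy.spatial.transform import Rotation as Ro
np.set_printoptions(precision=2,suppress=True)
o=get_obs();c=cam("wrist");R=Ro.from_quat(o["tcp_rot"]).as_matrix();P=np.array(o["position"])
print(P,o["q"]);C=-c[2].T@c[3]
print("cam in tool",R.T@(C-P),"axes\n",R.T@c[2].T,c[0])
np.savez("hand.npz",p=R.T@(C-P),A=R.T@c[2].T)
A=R.T@c[2].T;p=R.T@(C-P)
for half in(0,1):
  for X in(500,540,580,620,660):
    for z in(210,):
      Rt=np.array([[-1,0,0],[0,1,0],[0,0,-1.]]) if not half else np.array([[1,0,0],[0,-1,0],[0,0,-1.]])
      T=np.array([X,220,z]);Rc=(Rt@A).T;tc=-Rc@(T+Rt@p)
      print(half,X,proj((c[0],c[1],Rc,tc),[[586,195,83],[649,240,58]]).ravel())
E
```

```text
[ 561.47 -138.18  214.06] [-0.24  0.14  0.2   1.63 -0.   -0.07]
cam in tool [  71.83    0.09 -141.99] axes
 [[ 0.   -0.96 -0.28]
 [ 1.    0.    0.  ]
 [-0.   -0.28  0.96]] [[343.98   0.   326.44]
 [  0.   343.98 198.8 ]
 [  0.     0.     1.  ]]
0 500 [297.92 284.96 346.07 327.24]
0 540 [296.76 243.21 346.82 292.55]
0 580 [295.56 197.89 347.61 255.09]
0 620 [294.34 148.8  348.42 214.68]
0 660 [293.09  95.83 349.26 171.17]
1 500 [359.88  79.21 300.46  -3.69]
1 540 [358.6  133.34 301.27  50.87]
1 580 [357.33 183.59 302.1  102.32]
1 620 [356.1  230.02 302.93 150.52]
1 660 [354.91 272.82 303.75 195.47]
```

Call:
move_arm(steps=[{"x": 2, "y": 60, "z": 0, "turn": 2, "grip": 46}, {"x": 5, "y": 120, "z": 0, "turn": 4, "grip": 46}, {"x": 7, "y": 180, "z": 0, "turn": 6, "grip": 46}, {"x": 9, "y": 240, "z": 0, "turn": 8, "grip": 46}, {"x": 11, "y": 300, "z": 0, "turn": 10, "grip": 46}])

```text
time_s: 9.0
position: [572.1, 164.9, 210.8]
tcp_rot: [-0.001, 1.0, -0.0, 0.001]
wrist_force: [0.3, -0.1, 0.1]
gripper_width: 46.5
grasp_force: 0.0
```

Call:
move_arm(steps=[{"x": 3, "y": 40, "z": 0, "turn": 0, "grip": 46}, {"x": 3, "y": 60, "z": 0, "turn": 0, "grip": 46}, {"x": 3, "y": 60, "z": 0, "turn": 0, "grip": 46}, {"x": 3, "y": 60, "z": 0, "turn": 0, "grip": 46}, {"x": 3, "y": 60, "z": 0, "turn": 0, "grip": 46}])

```text
time_s: 9.62
position: [574.9, 221.8, 210.6]
tcp_rot: [0.0, 1.0, -0.0, 0.0]
wrist_force: [0.3, -0.8, -0.6]
gripper_width: 46.1
grasp_force: 0.0
```

```bash
cat > snap.py <<'E'
import sys
from h import *
n=sys.argv[1];c=cam("wrist");o=get_obs();im=capture("wrist")
np.savez(n+".npz",K=c[0],d=c[1],R=c[2],t=c[3]);cv2.imwrite("pics/"+n+".png",im[:,:,::-1]);print(o["position"],o["tcp_rot"])
E
python3 snap.py b1
```

```text
[574.89248704 221.83369082 210.56463819] [ 6.88300179e-05  9.99999972e-01 -3.74400106e-05  2.21491280e-04]
```

Call:
move_arm(steps=[{"x": 30, "y": 0, "z": 0, "turn": 0, "grip": 46}, {"x": 65, "y": 0, "z": 0, "turn": 0, "grip": 46}, {"x": 65, "y": 0, "z": 0, "turn": 0, "grip": 46}, {"x": 65, "y": 0, "z": 0, "turn": 0, "grip": 46}, {"x": 65, "y": 0, "z": 0, "turn": 0, "grip": 46}])

```text
time_s: 10.3
position: [639.1, 222.9, 211.0]
tcp_rot: [-0.001, 1.0, 0.0, 0.0]
wrist_force: [0.6, 0.0, 0.5]
gripper_width: 45.9
grasp_force: 0.0
```

```bash
python3 snap.py b2; python3 - <<'E'
import cv2,numpy as np
f=lambda n:cv2.resize(cv2.imread(f"pics/{n}.png")[90:390,200:460],(520,600))
a,b=[cv2.resize(cv2.imread(f"pics/{n}.png")[60:360,230:430],(400,600),interpolation=cv2.INTER_CUBIC) for n in("b1","b2")]
cv2.imwrite("pics/b12.png",np.hstack([a,b]))
E
```

```text
[639.14331826 222.91841603 210.982184  ] [-6.65975645e-04  9.99999723e-01  1.41974554e-04  3.00239992e-04]
```

View pics/b12.png

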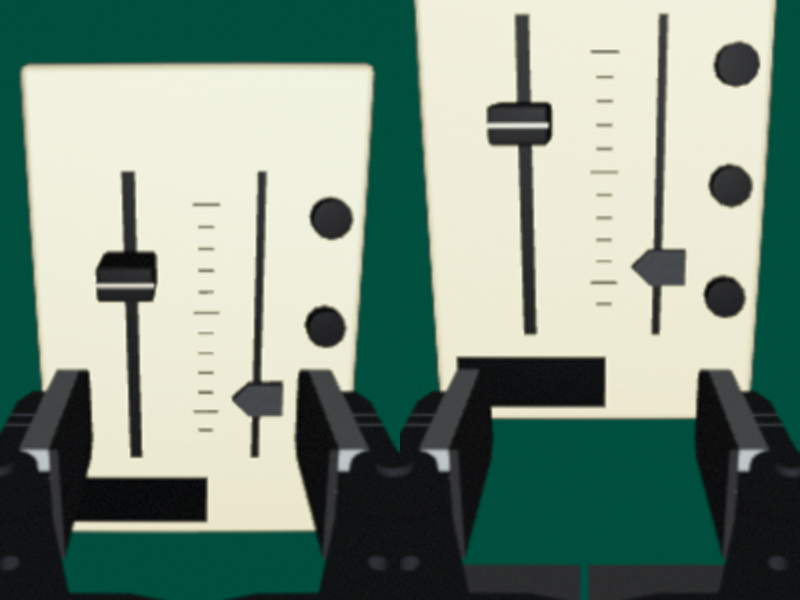

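Both wrist views are clear. The fader's white line is at crop (126,286) in the first and (519,125) in the second, and the pointer tip is at (232,399) and (631,267). The slot ends show too.

```bash
cat > m.py <<'E'
from h import *
np.set_printoptions(precision=1,suppress=True)
L=lambda n:(lambda z:(z["K"],z["d"],z["R"],z["t"]))(np.load(n+".npz"))
g=lambda x,y,ox=0:((x-ox+.5)/2-.5+230,(y+.5)/2-.5+60)
E
python3 - <<'E'
from m import *
A,B=L("b1"),L("b2");r={}
for n,a,b in[("fader",(126,286),(519.5,125)),("tip",(232,399),(631,267)),("fs near",(128,172),(522,15)),("fs far",(136.5,457),(530.5,333)),("ps near",(262.5,172),(663,15)),("ps far",(255,457),(656,333)),("tick1",(206,205),(605,51)),("tick3",(206,411),(604,282))]:
    X,e=tri([(A,g(*a)),(B,g(*b,400))]);r[n]=X;print(n,X,round(e,2))
for k in("fs","ps"):
    v=r[k+" far"]-r[k+" near"];print(k,np.degrees(np.arctan2(v[1],v[0])),np.linalg.norm(v))
print("need dx",r["tip"][0]-r["fader"][0])
for n,p,z in(("A",g(126,286),83.5),("B",g(519.5,125,400),83.5)):print(n,atz({"A":A,"B":B}[n],p,z))
for n,p,z in(("A",g(232,399),61),("B",g(631,267,400),61)):print(n,atz({"A":A,"B":B}[n],p,z))
E
```

```text
fader [584.8 194.7  84.5] 0.11
tip [648.3 240.1  58.6] 0.16
fs near [542.4 193.8  54.8] 0.01
fs far [680.2 194.4  57.1] 0.0
ps near [542.3 251.7  55.2] 0.19
ps far [680.  252.   57.5] 0.01
tick1 [556.6 227.7  56. ] 0.15
tick3 [656.2 228.   55.3] 0.04
fs 0.2500591822715017 137.84875288014794
ps 0.13700924642983184 137.6653383597521
need dx 63.44897861688344
A [585.2 194.5  83.5]
B [584.9 194.7  83.5]
A [647.1 240.1  61. ]
B [647.6 239.8  61. ]
```

The measurements agree: fader at (585,194.6,84), tip x about 648 and box yaw about 0.2°, so the fader needs about +63 mm. I'll grasp it across its width, keeping the TCP about 5 mm above the box top.

Call:
move_arm(steps=[{"x": -40, "y": -20, "z": 0, "turn": 0, "grip": 46}, {"x": -54, "y": -28.3, "z": -20, "turn": 0, "grip": 46}, {"x": -54, "y": -28.3, "z": -70, "turn": 0, "grip": 46}, {"x": -54, "y": -28.3, "z": -105, "turn": 0, "grip": 46}, {"x": -54, "y": -28.3, "z": -105, "turn": 0, "grip": 46}])

```text
time_s: 10.98
position: [583.7, 194.4, 103.2]
tcp_rot: [-0.001, 1.0, -0.001, -0.002]
wrist_force: [0.6, 0.1, 0.3]
gripper_width: 45.8
grasp_force: 0.0
```

Call:
move_arm(steps=[{"x": 0, "y": 0, "z": -15, "turn": 0, "grip": 46}, {"x": 0, "y": 0, "z": -30, "turn": 0, "grip": 46}, {"x": 0, "y": 0, "z": -44, "turn": 0, "grip": 46}, {"x": 0, "y": 0, "z": -44, "turn": 0, "grip": 46}, {"x": 0, "y": 0, "z": -44, "turn": 0, "grip": 46}])

```text
time_s: 11.6
position: [585.8, 194.9, 61.6]
tcp_rot: [-0.001, 1.0, 0.0, 0.0]
wrist_force: [0.3, -0.2, 0.1]
gripper_width: 45.9
grasp_force: 0.0
```

Call:
move_arm(steps=[{"x": 0, "y": 0, "z": 0, "turn": 0, "grip": 32}, {"x": 0, "y": 0, "z": 0, "turn": 0, "grip": 26}, {"x": 0, "y": 0, "z": 0, "turn": 0, "grip": 22}, {"x": 0, "y": 0, "z": 0, "turn": 0, "grip": 20}, {"x": 0, "y": 0, "z": 0, "turn": 0, "grip": 20}], force=20)

```text
time_s: 12.22
position: [586.1, 193.6, 62.1]
tcp_rot: [-0.0, 1.0, -0.001, 0.001]
wrist_force: [0.6, -7.8, 4.3]
gripper_width: 23.8
grasp_force: 21.5
```

Gripped at 23.8 mm wide. There is a small side load, so I'll ease y by -1 and slide the fader most of the way.

Call:
move_arm(steps=[{"x": 8, "y": -1.2, "z": 0, "turn": 0, "grip": 20}, {"x": 22, "y": -1.2, "z": 0, "turn": 0, "grip": 20}, {"x": 37, "y": -1.1, "z": 0, "turn": 0, "grip": 20}, {"x": 51, "y": -1, "z": 0, "turn": 0, "grip": 20}, {"x": 60, "y": -1, "z": 0, "turn": 0, "grip": 20}])

```text
time_s: 12.85
position: [646.7, 193.6, 62.1]
tcp_rot: [-0.001, 1.0, 0.0, 0.001]
wrist_force: [-2.0, -1.5, 5.7]
gripper_width: 23.7
grasp_force: 21.7
```

Call:
move_arm(steps=[{"x": 2, "y": 0, "z": 0, "turn": 0, "grip": 20}, {"x": 2.5, "y": 0, "z": 0, "turn": 0, "grip": 20}, {"x": 2.5, "y": 0, "z": 0, "turn": 0, "grip": 20}, {"x": 2.5, "y": 0, "z": 0, "turn": 0, "grip": 20}, {"x": 2.5, "y": 0, "z": 0, "turn": 0, "grip": 20}])

```text
time_s: 13.48
position: [648.9, 193.6, 62.1]
tcp_rot: [-0.001, 1.0, 0.0, 0.001]
wrist_force: [-0.9, -3.5, 6.2]
gripper_width: 23.4
grasp_force: 21.6
```

```bash
python3 snap.py b3; python3 - <<'E'
import cv2
cv2.imwrite("pics/b3c.png",cv2.resize(cv2.imread("pics/b3.png")[200:400,200:440],(720,600),interpolation=cv2.INTER_CUBIC))
E
```

```text
[648.91661676 193.63516883  62.12309408] [-5.72442931e-04  9.99999521e-01  1.93970292e-05  7.93777033e-04]
```

View pics/b3c.png

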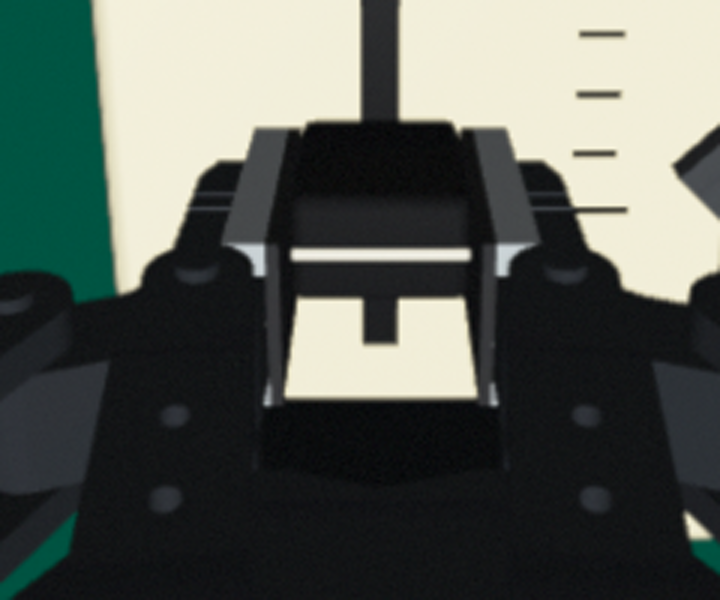

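The fader is held, with its white line at crop (382,255) and the pointer tip at (675,165). I'll compute both.

```bash
python3 - <<'E'
from m import *
C=L("b3");h=lambda x,y:((x+.5)/3-.5+200,(y+.5)/3-.5+200)
print(atz(C,h(382,255),83.5),atz(C,h(675,165),58.6),atz(C,h(675,165),61),[atz(C,h(600,y),55.5)[0] for y in(34,94,153,210)])
E
```

```text
[647.7 194.1  83.5] [646.7 239.6  58.6] [645.5 238.9  61. ] [np.float64(626.3024824158051), np.float64(636.0833013118953), np.float64(646.0617728951124), np.float64(656.0718984402758)]
```

The fader is at 647.7 and the tip between 646.7 and 648. I'll release, lift and take a precise look from two places.

Call:
move_arm(steps=[{"x": 0, "y": 0, "z": 0, "turn": 0, "grip": 34}, {"x": 0, "y": 0, "z": 0, "turn": 0, "grip": 34}, {"x": 0, "y": 0, "z": 30, "turn": 0, "grip": 34}, {"x": 0, "y": 0, "z": 80, "turn": 0, "grip": 34}, {"x": 0, "y": 20, "z": 135, "turn": 0, "grip": 34}])

```text
time_s: 14.15
position: [647.9, 213.1, 197.1]
tcp_rot: [-0.0, 1.0, -0.0, -0.001]
wrist_force: [0.6, 0.9, 0.1]
gripper_width: 34.0
grasp_force: 0.0
```

Call:
move_arm(steps=[{"x": 10, "y": 8, "z": 10, "turn": 0, "grip": 34}, {"x": 10, "y": 8, "z": 10, "turn": 0, "grip": 34}, {"x": 10, "y": 8, "z": 10, "turn": 0, "grip": 34}, {"x": 10, "y": 8, "z": 10, "turn": 0, "grip": 34}, {"x": 10, "y": 8, "z": 10, "turn": 0, "grip": 34}])

```text
time_s: 14.78
position: [657.8, 221.4, 205.7]
tcp_rot: [-0.001, 1.0, -0.0, -0.0]
wrist_force: [-1.3, -0.6, 0.1]
gripper_width: 34.2
grasp_force: 0.0
```

```bash
python3 snap.py b4
```

```text
[657.79996521 221.43637802 205.71699125] [-5.75804512e-04  9.99999707e-01 -1.65307588e-04 -4.76287581e-04]
```

Call:
move_arm(steps=[{"x": -40, "y": 0, "z": 0, "turn": 0, "grip": 34}, {"x": -75, "y": 0, "z": 0, "turn": 0, "grip": 34}, {"x": -75, "y": 0, "z": 0, "turn": 0, "grip": 34}, {"x": -75, "y": 0, "z": 0, "turn": 0, "grip": 34}, {"x": -75, "y": 0, "z": 0, "turn": 0, "grip": 34}])

```text
time_s: 15.45
position: [583.8, 221.8, 206.1]
tcp_rot: [-0.001, 1.0, -0.0, 0.0]
wrist_force: [-1.3, 0.2, -0.4]
gripper_width: 34.6
grasp_force: 0.0
```

```bash
python3 snap.py b5; python3 - <<'E'
from m import *
t=[]
for n in("b4","b5"):
    im=cv2.imread(f"pics/{n}.png");p=proj(L(n),[[648,217,70]])[0];x,y=int(p[0])-50,int(p[1])-37;print(n,x,y)
    t.append(cv2.resize(im[y:y+75,x:x+100],(800,600),interpolation=cv2.INTER_CUBIC)[150:450])
cv2.imwrite("pics/b45.png",np.vstack(t))
E
```

```text
[583.78598379 221.75605858 206.07725182] [-5.41728662e-04  9.99999853e-01 -8.08865967e-06  3.41505323e-05]
b4 270 139
b5 270 220
```

View pics/b45.png

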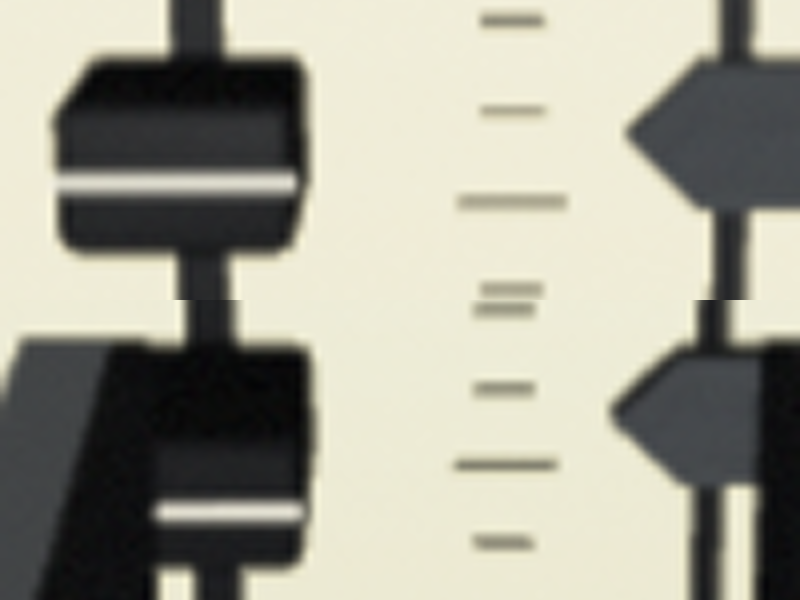

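The second pair shows the white line at tile (178,184) and (230,512). The pointer apex is at (627,132) and (613,413), and its far upper edge is at (760,208) and (735,487).

```bash
python3 - <<'E'
from m import *
A,B=L("b4"),L("b5")
a=lambda x,y:((x+.5)/8-.5+270,(y+150+.5)/8-.5+139)
b=lambda x,y:((x+.5)/8-.5+270,(y-300+150+.5)/8-.5+220)
f4,f5=a(178,184),b(230,512)
print("fader",atz(A,f4,83.5),atz(B,f5,83.5))
print("apex tri",*tri([(A,a(627,132)),(B,b(614,416))]),"z61",atz(A,a(627,132),61),atz(B,b(617,418),61),"z55 b5",atz(B,b(610,411),55.5))
print("far edge-8",atz(A,a(720,208),61)-[8,0,0],atz(B,b(700,487),61)-[8,0,0])
print("near edge+8 (z61)",atz(A,a(720,62),61)+[8,0,0],atz(B,b(700,358),61)+[8,0,0])
print("ticks",[atz(A,a(512,y),55.3)[0] for y in(20,111,202,291)],[atz(B,b(505,y),55.3)[0] for y in(310,389,465,543)])
E
```

```text
fader [647.9 194.3  83.5] [647.9 198.1  83.5]
apex tri [647.7 240.1  60. ] 0.1524093731418058 z61 [647.5 239.9  61. ] [647.5 240.5  61. ] z55 b5 [649.2 240.1  55.5]
far edge-8 [647.8 250.   61. ] [648.2 250.3  61. ]
near edge+8 (z61) [647.9 249.6  61. ] [648.  249.8  61. ]
ticks [np.float64(636.45113570743), np.float64(646.3909277069338), np.float64(656.510848988129), np.float64(666.5909556407869)] [np.float64(636.5752647144787), np.float64(646.4797946134095), np.float64(656.1874926062014), np.float64(666.3414424486275)]
```

The fader's line (647.9) and the pointer tip (647.8) agree within about 0.2 mm. One last check of the sled and bench before handing in.

```bash
python3 - <<'E'
from h import *
t=capture("top")[:,:,::-1];s=capture("scene")[:,:,::-1]
c=lambda i,x,y,w,h:cv2.resize(i[y:y+h,x:x+w],(400,300),interpolation=cv2.INTER_CUBIC)
cv2.imwrite("pics/end.png",np.vstack([np.hstack([c(t,335,130,100,75),c(s,262,255,100,75)]),np.hstack([c(t,140,60,400,300),c(s,120,100,400,300)])]))
E
```

```text
(no output)
```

View pics/end.png

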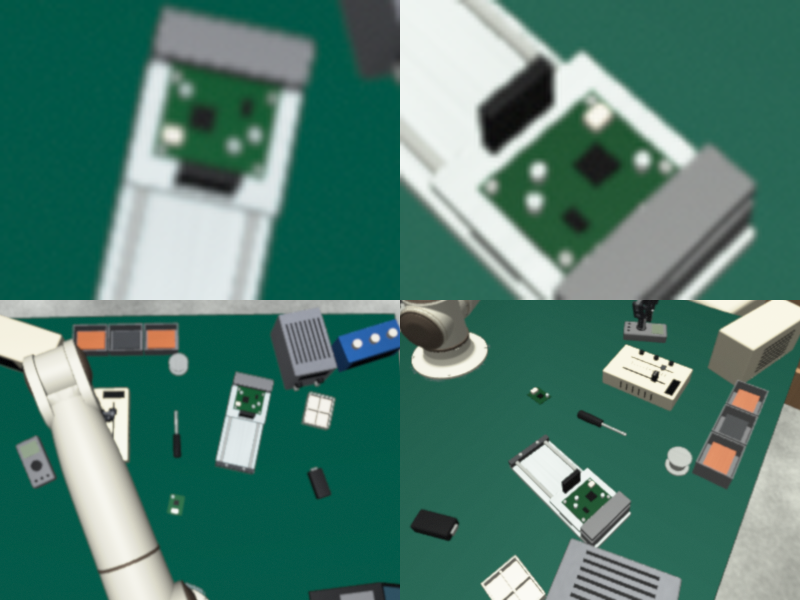

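The sled is home: the gold edge has gone into the connector at (235,75). All the bystanders are where they were, and the arm is clear. Handing in.

```bash
python3 -c "from plant import sign_off;print(sign_off())"
```

```text
the job is handed in; nothing more can be done
None
```

The job is handed in: I pushed the sled fully home against its hard stop first, then set the fader level with the pointer tip to within about 0.2 mm by camera, with the pointer and bystanders left alone.

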